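Aim the curing turntable at the lamp and switch it on

TASK

Gently push the spokes of the curing turntable round with a shut fingertip, without pinching them, until the orange spoke points straight at the orange stripe on the lamp and rests there. Then push the red toggle switch fully over to its green (on) side, away from the robot. Do not touch or lift the black chess knight riding on the turntable, and leave everything else on the counter where it is.

Things in the scene. Friction and masses are not known exactly. Their poses are not given: they have to be found in the camera images.
- pad: Fixed UV curing pad. Origin: on the counter, under the turntable's axis. A grey drum (124 mm across, 34 mm high) carries the turntable; on the pad's -y side a neck (50 mm wide, 18 mm high) leads to a black switch block (100 mm in x, 80 in y, 26 high, centred 175 mm from the axis). Its +x points away from the robot, within about 15 degrees.
- table_center (a point): Point on the turntable's axis, on its top face, 46 mm above the counter. An aluminium disc 120 mm across with four straight level spokes 90 degrees apart reaching 120 mm from the axis, each 10 mm wide, 34 to 52 mm above the counter, free air beneath outside the drum. One spoke is orange, three aluminium. Any spoke may be pushed, either way.
- orange_tip (a point): Middle of the outer end of the orange spoke, 120 mm from the turntable's axis, 43 mm above the counter. The other spokes lie at 90, 180 and 270 degrees from it.
- turntable (a joint): Angle of the turntable in rad, growing anticlockwise from above; 0 when the orange spoke lies along the pad's +x. It turns endlessly without stops, about 0.6 N at a spoke's end moves it (light friction), and it stays where it is left.
- lamp_mark (a point): Where the outer end of the orange spoke must be: 120 mm from the turntable's axis, 43 mm up, in the direction of the lamp's orange stripe.
- lamp_face (a point): Top of the orange stripe on the lamp's front face, 155 mm from the axis, 70 mm above the counter. The lamp is a fixed white box (56 mm wide, 34 mm deep, 70 mm high with a dark foot 70 mm wide and 50 mm deep, whose front is 147 mm from the axis) with a violet window that faces the turntable's axis.
- switch (a joint): Red toggle lever on the switch block: 0 = off (leaning to the pad's -x, towards the robot), 1.0 rad = fully on (leaning to the pad's +x, green bar). Light, stays where it is left.
- switch_tip (a point): Centre of the red ball (26 mm across) on the toggle's steel stick; moves with it. 45 mm from the pivot, whose axis lies along the pad's y, 48 mm above the counter, 175 mm from the turntable's axis. The ball's centre is 88 mm up at off and on, 93 mm midway. A grey housing (70 mm in x, 50 mm in y, top 51 mm up, round boss to 61 mm) stands under it. About 1.5 N moves the ball.
- knight: Loose black resin chess knight, 28 mm across the foot, 50 mm tall, 30 g, standing upright on the turntable's axis; origin under its foot. It rides round with the turntable and must not be touched.
- tray: Loose blue hard silicone parts tray, 130 x 170 x 25 mm, origin under its centre. Leave alone.
- file: Loose small aluminium file with green handle, 160 mm long along its x, 12 mm high. Leave alone.
- beaker: Loose empty glass beaker, 70 mm across, 90 mm high, origin under its centre. Leave alone.
- pawn: Loose black resin pawn, 28 mm across, 45 mm tall. Leave alone.
- rook: Loose grey resin rook, 30 mm across, 47 mm tall. Leave alone.
- bottle: Loose white bottle with blue cap, 60 mm across, 150 mm tall. Leave alone.

How it is judged:
By the outcome, as a careful person would: the job done as asked, in the order asked, and still so for the second after the job is handed in, with the robot touching nothing.
It also fails if it takes over 61 s, if anything falls off the work surface, if the arm or the gripper's body presses on something with over 40 N, if the wrist force passes 120 N, or if a joint passes its speed limit or range.

ROBOT

A 6-joint arm with a two-finger parallel gripper is mounted at the origin on the work surface. World frame = base frame: x ahead of the robot, y to its left, z up, the work surface at z = 0. Lengths are in m, angles in rad, forces in N, time in s.
With the tool pointing down it reaches from about 0.4 to 0.825 m from the base axis. Payload 7 kg.
Tool frame: the origin (TCP) lies at the very end of the fingers, on their centre line; the grasp point (between the pads) lies 19 mm behind it (pinch_z is the distance from the TCP to the grasp point, in m); x points along the fingers, y is the direction in which the jaws open and shut, and the axes are right-handed (so a half turn about x gives the same grasp; the last joint's range is limited). The gripper opens to 88 mm and grips with 3 to 60 N. Pads are 19 mm wide; open, the fingers measure 130 mm over their backs; the gripper's body (78 mm by 193 mm) begins 47 mm behind the grasp point.
Start: joints at [-0.823, 0.359, 0.012, 0, -1.224, -0.288], TCP at [0.3, -0.605, 0.227] pointing down, gripper open.
Joint ranges: [-3.07, 3.07], [-1.43, 2.12], [-1.02, 1.25], [-3.03, 1.67], [-3.05, -0], [-3.03, 3.03]. Speed limits (rad/s): [2.39, 2.39, 3.01, 3.14, 3.14, 3.14].

INTERFACE

Orientations are given as a rotation vector (axis times angle).
In Python, from bench import * gives the robot as it stands.
- The arm moves only by the tool arm_command, never from a script. Its argument "commands" is a list of rows, each a list of 7 numbers: the turn, a rotation vector about the tool's x, y, z in units of 90 degrees (1.0 is 90 degrees), then the shift along the tool's x, y, z in units of 0.5 m (1.0 is 0.5 m), then the closure in counts, from 0 (fully open) to 255 (shut). In form: [[wx, wy, wz, x, y, z, claw], ...]. A call has 1 to 12 rows; each row is the pose to reach, as a shift and turn from the pose commanded when the call began, along the tool's axes at that moment; what a row does not reach only later rows make up. A row lasts 1/10 s, in which the tool goes at most 50 mm and 8.59 degrees, less where a joint would pass 70% of its speed; a pose out of reach is approached as far as the arm can. A call with a number of a shift or a turn outside -1 to 1 is refused whole. A call with a gripper value outside its range is refused whole. The fingers move at their own pace and stop on an object; "force" is the grip in N (left out, the last holds). Time passes only in rows, so rows that repeat a pose let the fingers close. It gives the time, the measured TCP pose, the force and the opening at its end, in the units of the state.
- observe(): the state, without advancing time (a new reading comes with each control period).
- grab_frame(name): name is "scene" or "top"; returns the picture (384x512x3 uint8, red, green, blue); there is no depth.
- camera_params(name): a dict with "fx", "fy", "cx", "cy" (pixels), "cam_to_world" (4x4, takes a point from camera to world coordinates). Camera axes: x right, y down, z forward; pixel columns grow to the right and rows downward; lengths in m; the calibration is good to about 2 mm. A picture is of the moment at which its call begins. camera_params takes no time and is no camera call.
- job_done(): hands the job in, once; it reports no verdict.
The state is a dict: "t": time; "joint_pos": joint angles; "qd": joint speeds; "tau": joint torques, N m; "tcp_pos": TCP position; "orientation": TCP orientation; "force": force on the tool from outside, world axes, zero at the start; "ft_torque": the same for the moment, N m; "grip_width": finger opening in m.
Only numpy, scipy, OpenCV 4.12 (cv2) and the standard library are available. Lean on these libraries where they do the work, as an engineer would, in place of code of your own. Each camera call takes 0.05 s, during which the arm holds its last target. There are 200 camera calls.

## Working session

There is one attempt and no reset: what is moved stays moved. The work goes in short steps, Python scripts to look and compute and a tool call to move; the robot and the scene stay as the last step left them, time stands still between calls to the robot, and variables do not carry over. Pictures are saved under pics/ and viewed, about 8 in all and at most 12, crops included, and the job is handed in when it is done.

Besides the shell and the picture viewer there is one more tool, called after ">>>" by a JSON object that holds its "method" and its "body". arm_command: Moves the arm, as the interface text tells. Shifts and turns lie within -1 to 1; 1 stands for 0.5 m of shift or 90 degrees of turn. Its arguments: {"type":"object","properties":{"commands":{"type":"array"},"force":{"type":"number"}},"required":["commands"]}

```bash
mkdir -p pics
cat > h.py <<'E'
from bench import *
import numpy as np, cv2
def save(img,n): cv2.imwrite('pics/'+n,cv2.cvtColor(img,cv2.COLOR_RGB2BGR))
def ray(name,uv,z):
    c=camera_params(name);T=np.array(c['cam_to_world'])
    d=T[:3,:3]@np.array([(uv[0]-c['cx'])/c['fx'],(uv[1]-c['cy'])/c['fy'],1]);o=T[:3,3]
    return o+d*(z-o[2])/d[2]
def proj(name,p):
    c=camera_params(name);T=np.array(c['cam_to_world'])
    q=T[:3,:3].T@(np.array(p)-T[:3,3]);return np.array([c['fx']*q[0]/q[2]+c['cx'],c['fy']*q[1]/q[2]+c['cy']])
E
python3 - <<'E'
from h import *
a=grab_frame('top');b=grab_frame('scene')
np.save('top0.npy',a);np.save('sc0.npy',b)
save(cv2.resize(a,(800,600),interpolation=cv2.INTER_CUBIC),'t0.png');save(cv2.resize(b,(800,600),interpolation=cv2.INTER_CUBIC),'s0.png')
for n in('top','scene'):print(np.round(np.array(camera_params(n)['cam_to_world']),3))
s=observe();print(s['t'],s['tcp_pos'],s['orientation'],s['grip_width'])
E
```

```text
[[ 1.600e-02 -9.980e-01  6.700e-02  4.530e-01]
 [-1.000e+00 -1.600e-02 -1.100e-02 -1.000e-03]
 [ 1.200e-02 -6.700e-02 -9.980e-01  1.075e+00]
 [ 0.000e+00  0.000e+00  0.000e+00  1.000e+00]]
[[ 0.44   0.589 -0.678  1.352]
 [ 0.898 -0.294  0.327 -0.39 ]
 [-0.007 -0.753 -0.658  0.903]
 [ 0.     0.     0.     1.   ]]
0.1 [ 0.29930827 -0.60451623  0.22572175] [-0.35932958  1.54106728  0.36159273] 0.08747493261553031
```

View pics/t0.png

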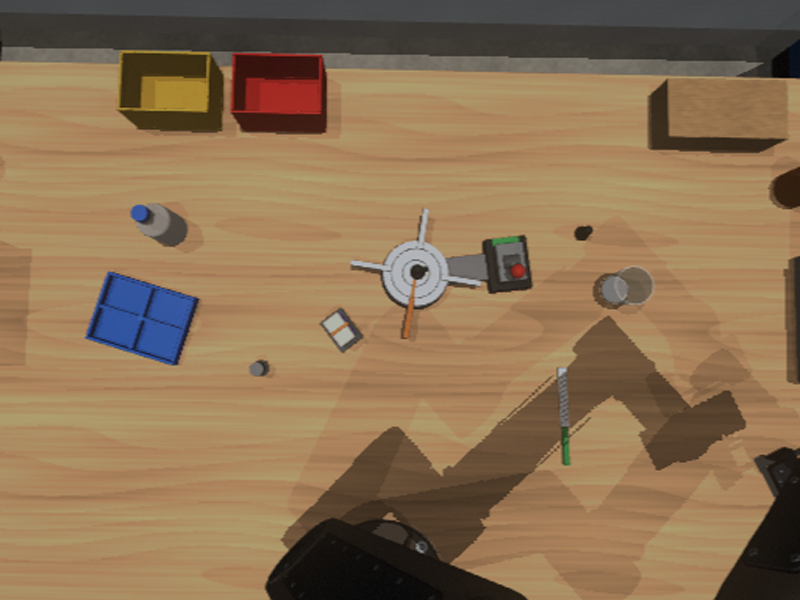

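View pics/s0.png

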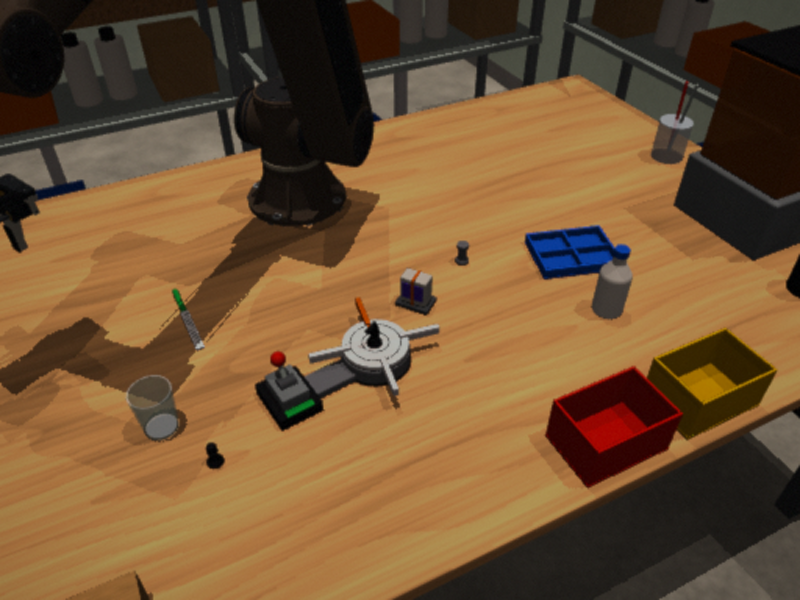

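The top view, at 800 px scale, shows the axis near (415,273), the orange tip at (406,337), the lamp at (341,330) and the red ball at (518,271), leaning towards the robot (off). The orange spoke has to turn clockwise by about 40° to face the lamp.

```bash
cat >> h.py <<'E'
def hsv(a): return cv2.cvtColor(a,cv2.COLOR_RGB2HSV)
def turn(a,verbose=False):
    """centre (pad top), orange angle, from top picture"""
    h=hsv(a);m=((h[...,1]<45)&(h[...,2]>110)).astype(np.uint8)
    box=np.zeros_like(m);box[125:225,215:320]=1;m*=box
    yy,xx=np.nonzero(m)
    P=np.array([ray('top',(x,y),.052) for x,y in zip(xx,yy)])[:,:2]
    return m,P
E
python3 - <<'E'
from h import *
a=np.load('top0.npy');h=hsv(a)
m,P=turn(a)
o=((h[...,0]<16)&(h[...,1]>165)&(h[...,2]>90)).astype(np.uint8)
g=((h[...,0]>45)&(h[...,0]<80)&(h[...,1]>120)).astype(np.uint8)
r=(((h[...,0]<5)|(h[...,0]>174))&(h[...,1]>150)&(h[...,2]>90)).astype(np.uint8)
for n,k in(('o',o),('g',g),('r',r),('silver',m)):
    N,L,S,C=cv2.connectedComponentsWithStats(k)
    for i in range(1,N):
        if S[i,4]>8 and 195<C[i][0]<345 and 120<C[i][1]<240: print(n,S[i],C[i].round(1),ray('top',C[i],.05).round(3))
v=a.copy();v[m>0]=(0,255,255);v[o>0]=(255,0,255);v[r>0]=(255,255,0)
z=np.hstack([a[120:235,195:350],v[120:235,195:350]])
save(cv2.resize(z,None,fx=2.5,fy=2.5,interpolation=0),'m0.png')
E
```

```text
o [327 169   9   9  58] [331.2 173. ] [ 0.578 -0.242  0.05 ]
o [258 190   7  26  69] [260.9 203.7] [ 0.488 -0.044  0.05 ]
o [213 207  10   7  10] [217.5 209.8] [0.469 0.078 0.05 ]
g [316 152  16   5  46] [323.  153.5] [ 0.634 -0.219  0.05 ]
r [327 169   9   9  60] [331.2 172.9] [ 0.579 -0.242  0.05 ]
silver [ 224  134   88   62 1728] [271.2 172.3] [ 0.577 -0.071  0.05 ]
silver [318 157   2   9  10] [318.9 160.6] [ 0.613 -0.207  0.05 ]
silver [215 200   6  10  36] [216.6 204.5] [0.484 0.081 0.05 ]
silver [215 209  12  13 101] [220.  214.8] [0.455 0.071 0.05 ]
```

View pics/m0.png

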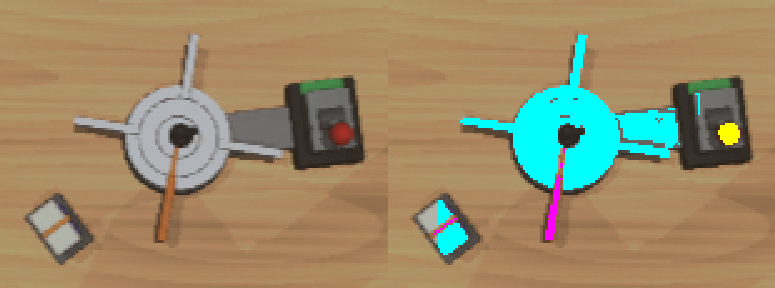

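```bash
cat >> h.py <<'E'
def cr(x,y): return (x/2.5+195-.3,y/2.5+120-.3)
E
python3 - <<'E'
from h import *
a=np.load('top0.npy');h=hsv(a)
T=[ray('top',cr(*p),.052)[:2] for p in((193,35),(74,121),(161,241),(282,155))]
c=np.mean(T,0);print('c',c.round(4))
for t in T: print(np.linalg.norm(t-c).round(4),np.degrees(np.arctan2(*(t-c)[::-1])).round(1))
# orange line fit
def fit(mask,z):
    y,x=np.nonzero(mask);P=np.array([ray('top',q,z)[:2] for q in zip(x,y)],dtype=np.float32)
    vx,vy,x0,y0=cv2.fitLine(P,cv2.DIST_L2,0,.01,.01).ravel();return np.array([x0,y0]),np.degrees(np.arctan2(vy,vx)),P
o=(h[...,0]<18)&(h[...,1]>110)&(h[...,2]>80)
k=np.zeros_like(o);k[188:220,255:268]=1
h2=o&(h[...,1]>165)&k; print('orange',fit(h2,.052)[:2])
k=np.zeros_like(o);k[204:214,211:223]=1
k&=o
print('sat near lamp');print(h[204:216,210:224,1])
p,an,P=fit(k&(h[...,1]>90),.07);print('stripe',p,an,'dir from c',np.degrees(np.arctan2(*(p-c)[::-1])),np.linalg.norm(p-c))
d=(p-c)/np.linalg.norm(p-c); print('range',sorted(((P-c)@d).round(3))[::4])
print('ball',ray('top',(331.2,173),.088).round(4))
# switch block via green bar & pad axis
print('green',ray('top',(323,153.5),.027))
b=np.load('sc0.npy');hb=hsv(b)
r=(((hb[...,0]<5)|(hb[...,0]>174))&(hb[...,1]>150)&(hb[...,2]>80)).astype(np.uint8);r[:,230:]=0;r[:200]=0
y,x=np.nonzero(r);print('scene ball',x.mean(),y.mean(),ray('scene',(x.mean(),y.mean()),.088).round(4))
E
```

```text
c [ 0.5699 -0.056 ]
0.119 -7.8
0.1187 81.8
0.1183 171.7
0.1198 -98.5
orange (array([ 0.4878768 , -0.04343037], dtype=float32), np.float32(-9.001078))
sat near lamp
[[ 20  16  16  16  14  16  16  16  18  17 106  59  35  52]
 [ 14  16  16  16  16  14  16  17  16  24  24  70  27  31]
 [ 16  16  16  14  14  17  17  16  16  20  62 149 160  65]
 [ 14  16  14  16  16  14  16  16  14  51 128 171 168 142]
 [ 14  13  14  14  14  13  14  32 101 164 167 136  97  55]
 [ 13  13  11  11  13  11  49 126 167 168 143  36  18  32]
 [ 12  11  13  13  13  49 148 168 147  39  13  11  20  28]
 [ 27  17  16  34 103 165 169 143  37  13  13  14  10  15]
 [ 27  19  52 146 167 169 120  41  14  14  14  14  14  11]
 [ 45 102 151 169 149  40  17  16  17  17  16  16  16  17]
 [ 86 107 161 141  42  16  14  16  14  14  16  14  14  13]
 [102  55  96  49  19  16  17  16  16  14  16  14  14  13]]
stripe [0.46866947 0.07693565] -52.8465 dir from c 127.30238217074161 0.1670983604054046
range [np.float64(0.151), np.float64(0.156), np.float64(0.161), np.float64(0.167), np.float64(0.172), np.float64(0.178), np.float64(0.184)]
ball [ 0.5736 -0.2332  0.088 ]
green [ 0.63787606 -0.22357555  0.027     ]
scene ball 177.3 228.56 [ 0.5727 -0.2294  0.088 ]
```

```bash
cat >> h.py <<'E'
from scipy.spatial.transform import Rotation as Ro
C=np.array([.570,-.056])
def row(p,yaw):
    """yaw: world angle deg of tool y (mod 180), tool pointing down"""
    s=observe();R=Ro.from_rotvec(s['orientation']).as_matrix()
    c=[]
    for k in(0,180):
        a=np.radians(yaw+k);y=np.array([np.cos(a),np.sin(a),0]);x=np.array([0,0,-1.]);G=np.stack([x,y,np.cross(x,y)],1)
        c.append(Ro.from_matrix(R.T@G).as_rotvec()/(np.pi/2))
    w=min(c,key=np.linalg.norm)
    print('t',round(s['t'],2),'tcp',np.round(s['tcp_pos'],4),'F',np.round(s['force'],2),'turn',w.round(3),'alt',[q.round(3) for q in c],'shift',(R.T@(np.array(p)-s['tcp_pos'])/.5).round(3),'joints',np.round(s['joint_pos'],2))
E
python3 - <<'E'
from h import *
print(Ro.from_rotvec(observe()['orientation']).as_matrix().round(3))
row([.5536,.101,.2],127.2)
E
```

```text
[[-0.001 -0.444  0.896]
 [ 0.001  0.896  0.444]
 [-1.     0.002 -0.   ]]
t 0.1 tcp [ 0.2993 -0.6045  0.2257] F [-0.7   0.2   0.19] turn [-0.121 -0.    -0.001] alt [array([-0.121, -0.   , -0.001]), array([ 1.879e+00, -1.000e-03,  0.000e+00])] shift [0.053 1.039 1.082] joints [-0.82  0.36  0.01 -0.   -1.22 -0.29]
```

>>> {"method": "arm_command", "body": {"commands": [[-0.121, 0, 0, 0, 0.6, 0.62, 255], [-0.121, 0, 0, 0, 0.6, 0.62, 255], [-0.121, 0, 0, 0, 0.6, 0.62, 255], [-0.121, 0, 0, 0, 0.6, 0.62, 255], [-0.121, 0, 0, 0, 0.6, 0.62, 255], [-0.121, 0, 0, 0, 0.6, 0.62, 255], [-0.121, 0, 0, 0, 0.6, 0.62, 255], [-0.121, 0, 0, 0, 0.6, 0.62, 255], [-0.121, 0, 0, 0, 0.6, 0.62, 255], [-0.121, 0, 0, 0, 0.6, 0.62, 255]], "force": 10}}

```text
t: 1.1
tcp_pos: [0.4451, -0.1955, 0.2266]
orientation: [-0.512, 1.509, 0.512]
force: [0.3, -0.4, 0.9]
grip_width: 0.0134
```

```bash
python3 -c "
from h import *
row([.5536,.101,.1],127.2);print(observe()['grip_width'])"
```

```text
t 1.1 tcp [ 0.4451 -0.1955  0.2266] F [ 0.34 -0.38  0.89] turn [ 0.003  0.    -0.   ] alt [array([ 0.003,  0.   , -0.   ]), array([-1.997e+00,  0.000e+00,  1.000e-03])] shift [0.254 0.339 0.533] joints [-0.01  0.04 -0.39 -0.   -1.14 -0.91]
0.013397497942019934
```

>>> {"method": "arm_command", "body": {"commands": [[0, 0, 0, 0, 0.339, 0.533, 255], [0, 0, 0, 0, 0.339, 0.533, 255], [0, 0, 0, 0, 0.339, 0.533, 255], [0, 0, 0, 0, 0.339, 0.533, 255], [0, 0, 0, 0, 0.339, 0.533, 255], [0, 0, 0, 0, 0.339, 0.533, 255], [0, 0, 0, 0, 0.339, 0.533, 255], [0, 0, 0, 0, 0.339, 0.533, 255], [0, 0, 0, 0.25, 0.339, 0.533, 255], [0, 0, 0, 0.25, 0.339, 0.533, 255], [0, 0, 0, 0.25, 0.339, 0.533, 255], [0, 0, 0, 0.25, 0.339, 0.533, 255]]}}

```text
t: 2.3
tcp_pos: [0.5508, 0.0949, 0.0978]
orientation: [-0.508, 1.519, 0.507]
force: [-0.1, 0.0, -0.0]
grip_width: 0.0004
```

```bash
python3 -c "
from h import *
row([.5536,.101,.04],127.2);print(observe()['grip_width'])
a=grab_frame('scene');b=grab_frame('top')
save(np.hstack([cv2.resize(a[150:320,130:330],None,fx=2,fy=2),cv2.resize(b[80:250,180:380],None,fx=2,fy=2)]),'p1.png')"
```

```text
t 2.3 tcp [0.5508 0.0949 0.0978] F [-0.1   0.02 -0.03] turn [-0.001 -0.005 -0.001] alt [array([-0.001, -0.005, -0.001]), array([ 1.999, -0.002,  0.008])] shift [0.116 0.006 0.013] joints [ 0.52  0.29 -0.41 -0.   -0.88 -1.44]
0.00039258877871135704
```

View pics/p1.png

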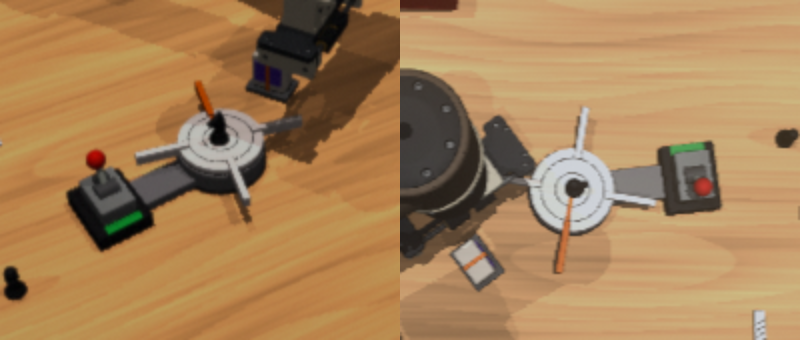

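The arm is above the start point: the top view shows the gripper at the left of the turntable, beyond the +y spoke. The orange spoke and knight are unmoved. Next I lower the arm.

>>> {"method": "arm_command", "body": {"commands": [[0, 0.005, 0, 0, 0.01, 0.013, 255], [0, 0.005, 0, 0, 0.01, 0.013, 255], [0, 0.005, 0, 0.06, 0.01, 0.013, 255], [0, 0.005, 0, 0.116, 0.01, 0.013, 255], [0, 0.005, 0, 0.116, 0.01, 0.013, 255], [0, 0.005, 0, 0.116, 0.01, 0.013, 255]]}}

```text
t: 3.0
tcp_pos: [0.5565, 0.1059, 0.0446]
orientation: [-0.512, 1.517, 0.508]
force: [1.3, -0.2, 1.6]
grip_width: 0.0003
```

```bash
cat >> h.py <<'E'
def orange(n=None):
    a=grab_frame('top');h=hsv(a)
    o=(h[...,0]<18)&(h[...,1]>155)&(h[...,2]>70)
    y,x=np.nonzero(o);P=np.array([ray('top',q,.052)[:2] for q in zip(x,y)],dtype=np.float32)
    d=np.linalg.norm(P-C,axis=1);P=P[(d>.03)&(d<.128)]
    an=0
    if len(P)>10:
        v=(P-C);an=np.degrees(np.arctan2(*v.mean(0)[::-1]));vx,vy,_,_=cv2.fitLine(P,cv2.DIST_L2,0,.01,.01).ravel()
        print('orange n',len(P),'angle',an.round(2),'line',np.degrees(np.arctan2(vy,vx)).round(2)%180)
    if n: save(cv2.resize(a[110:240,190:350],None,fx=4,fy=4,interpolation=cv2.INTER_CUBIC),n)
    return a
def st():
    s=observe();p=np.array(s['tcp_pos'][:2])-C;e=np.radians(37.2)
    print('t',round(s['t'],2),'tcp',np.round(s['tcp_pos'],4),'F',np.round(s['force'],2),'r',(p@[np.cos(e),np.sin(e)]).round(4),'s',(p@[-np.sin(e),np.cos(e)]).round(4))
E
python3 -c "
from h import *
st();row([.5536,.101,.04],127.2);orange()"
```

```text
t 3.0 tcp [0.5565 0.1059 0.0446] F [ 1.27 -0.17  1.6 ] r 0.0872 s 0.1371
t 3.0 tcp [0.5565 0.1059 0.0446] F [ 1.27 -0.17  1.6 ] turn [ 0.001 -0.005  0.   ] alt [array([ 0.001, -0.005,  0.   ]), array([-1.999, -0.   , -0.008])] shift [ 0.009 -0.004 -0.011] joints [ 0.53  0.37 -0.45  0.   -0.76 -1.46]
orange n 88 angle 171.25 line 170.88
```

>>> {"method": "arm_command", "body": {"commands": [[0, 0.005, 0, 0.008, 0, -0.01, 255], [0, 0.005, 0, 0.008, -0.012, -0.01, 255], [0, 0.005, 0, 0.008, -0.024, -0.01, 255], [0, 0.005, 0, 0.008, -0.034, -0.01, 255], [0, 0.005, 0, 0.008, -0.044, -0.01, 255], [0, 0.005, 0, 0.008, -0.054, -0.01, 255], [0, 0.005, 0, 0.008, -0.064, -0.01, 255], [0, 0.005, 0, 0.008, -0.074, -0.01, 255], [0, 0.005, 0, 0.008, -0.084, -0.01, 255], [0, 0.005, 0, 0.008, -0.094, -0.01, 255], [0, 0.005, 0, 0.008, -0.104, -0.01, 255], [0, 0.005, 0, 0.008, -0.104, -0.01, 255]]}}

```text
t: 4.25
tcp_pos: [0.5835, 0.0603, 0.0394]
orientation: [-0.514, 1.526, 0.505]
force: [-0.3, -0.3, 0.6]
grip_width: 0.0001
```

```bash
python3 -c "
from h import *
st();orange('p2.png')"
```

```text
t 4.25 tcp [0.5835 0.0603 0.0394] F [-0.29 -0.28  0.64] r 0.0811 s 0.0845
orange n 89 angle 160.59 line 160.48
```

View pics/p2.png

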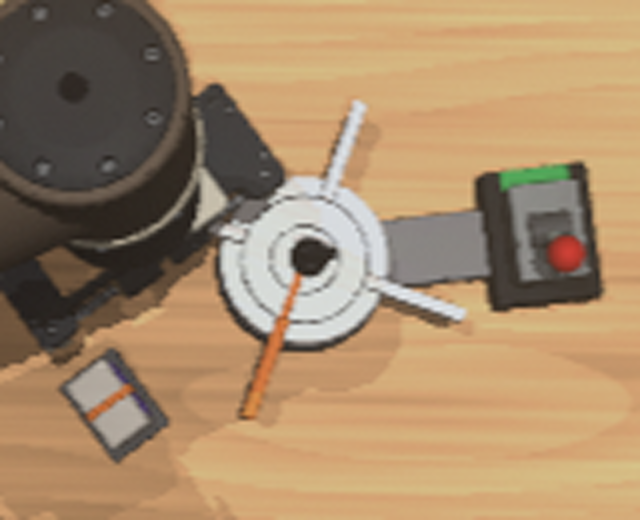

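The orange tip moved to (250,412) in the crop, now at 160.5° against a target of 127.2°. The knight is still centred, so I keep pushing.

>>> {"method": "arm_command", "body": {"commands": [[0, 0, 0, 0, -0.01, 0, 255], [0, 0, 0, 0, -0.02, 0, 255], [0, 0, 0, 0, -0.03, 0, 255], [0, 0, 0, 0, -0.04, 0, 255], [0, 0, 0, 0, -0.05, 0, 255], [0, 0, 0, 0, -0.06, 0, 255], [0, 0, 0, 0, -0.07, 0, 255], [0, 0, 0, 0, -0.078, 0, 255], [0, 0, 0, 0, -0.083, 0, 255], [0, 0, 0, 0, -0.087, 0, 255], [0, 0, 0, 0, -0.09, 0, 255], [0, 0, 0, 0, -0.09, 0, 255]]}}

```text
t: 5.5
tcp_pos: [0.6107, 0.0252, 0.0396]
orientation: [-0.514, 1.525, 0.506]
force: [0.5, -0.0, 0.6]
grip_width: 0.0004
```

```bash
python3 -c "
from h import *
st();orange()"
```

```text
t 5.5 tcp [0.6107 0.0252 0.0396] F [ 0.46 -0.01  0.6 ] r 0.0815 s 0.0401Traceback (most recent call last):
  File "<string>", line 3, in <module>
    st();orange()
         ~~~~~~^^
  File "h.py", line 34, in orange
    y,x=np.nonzero(o);P=np.array([ray('top',q,.052)[:2] for q in zip(x,y)],dtype=np.float32)
                                  ~~~^^^^^^^^^^^^^^
  File "h.py", line 5, in ray
    c=camera_params(name);T=np.array(c['cam_to_world'])
ValueError: time passes only in moves, steps and waits
```

```bash
sed -i 's/^import numpy as np, cv2/import numpy as np, cv2, functools\n_cp=camera_params\n@functools.lru_cache\ndef camera_params(n): return _cp(n)/' h.py; python3 -c "
from h import *
st();orange('p3.png');st()"
```

```text
t 5.55 tcp [0.6106 0.0252 0.0396] F [0.02 0.02 0.12] r 0.0815 s 0.0402
orange n 88 angle 137.82 line 137.92
t 5.6 tcp [0.6106 0.0253 0.0396] F [0.18 0.85 0.26] r 0.0815 s 0.0402
```

View pics/p3.png

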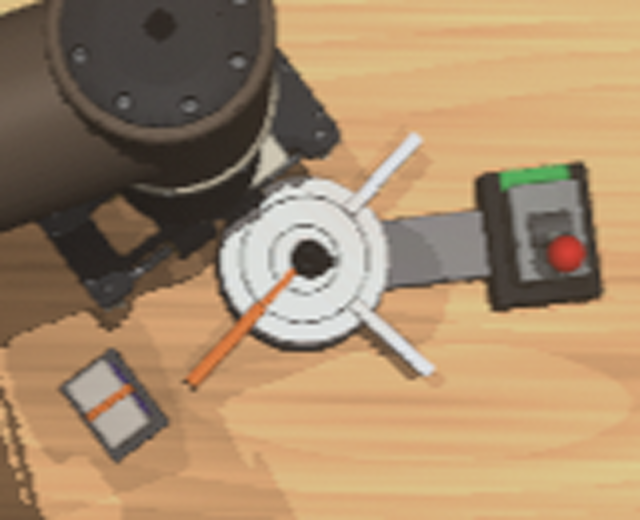

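The orange spoke is at 137.9° (tip at (190,383) in the crop), so 10.7° remain. I finish slowly.

>>> {"method": "arm_command", "body": {"commands": [[0, 0, 0, 0, -0.005, 0, 255], [0, 0, 0, 0, -0.01, 0, 255], [0, 0, 0, 0, -0.014, 0, 255], [0, 0, 0, 0, -0.018, 0, 255], [0, 0, 0, 0, -0.021, 0, 255], [0, 0, 0, 0, -0.024, 0, 255], [0, 0, 0, 0, -0.026, 0, 255], [0, 0, 0, 0, -0.028, 0, 255], [0, 0, 0, 0, -0.029, 0, 255], [0, 0, 0, 0, -0.03, 0, 255], [0, 0, 0, 0, -0.03, 0, 255]]}}

```text
t: 6.7
tcp_pos: [0.6197, 0.0134, 0.0396]
orientation: [-0.514, 1.525, 0.506]
force: [0.5, 0.6, 0.3]
grip_width: 0.0003
```

```bash
python3 -c "
from h import *
st();orange();orange();st()"
```

```text
t 6.7 tcp [0.6197 0.0134 0.0396] F [0.53 0.61 0.26] r 0.0815 s 0.0252
orange n 93 angle 128.79 line 129.66
orange n 93 angle 128.79 line 129.66
t 6.8 tcp [0.6196 0.0133 0.0396] F [ 0.36 -0.51 -0.33] r 0.0814 s 0.0252
```

>>> {"method": "arm_command", "body": {"commands": [[0, 0, 0, 0, -0.001, 0, 255], [0, 0, 0, 0, -0.002, 0, 255], [0, 0, 0, 0, -0.003, 0, 255], [0, 0, 0, 0, -0.004, 0, 255], [0, 0, 0, 0, -0.0045, 0, 255], [0, 0, 0, 0, -0.0045, 0, 255]]}}

```text
t: 7.4
tcp_pos: [0.6211, 0.0116, 0.0396]
orientation: [-0.514, 1.525, 0.506]
force: [-0.8, 0.4, 1.2]
grip_width: 0.0007
```

```bash
python3 -c "
from h import *
st();orange('p4.png')
a=grab_frame('scene');save(cv2.resize(a[165:265,190:300],None,fx=6,fy=6,interpolation=cv2.INTER_CUBIC),'p4s.png')"
```

```text
t 7.4 tcp [0.6211 0.0116 0.0396] F [-0.78  0.4   1.24] r 0.0816 s 0.0229
orange n 97 angle 127.35 line 128.05
```

View pics/p4.png

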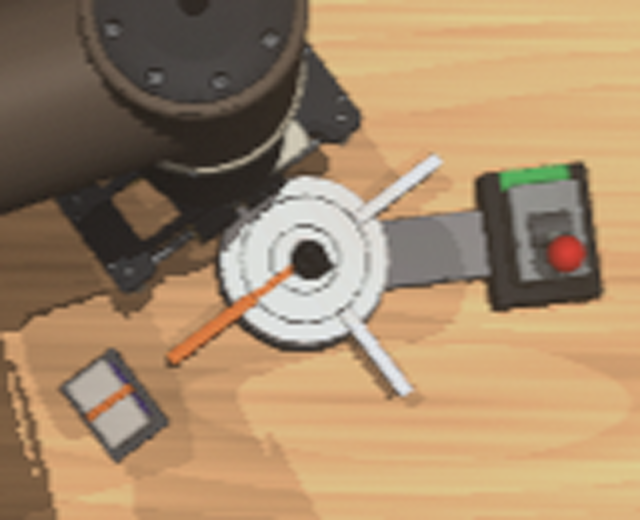

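View pics/p4s.png

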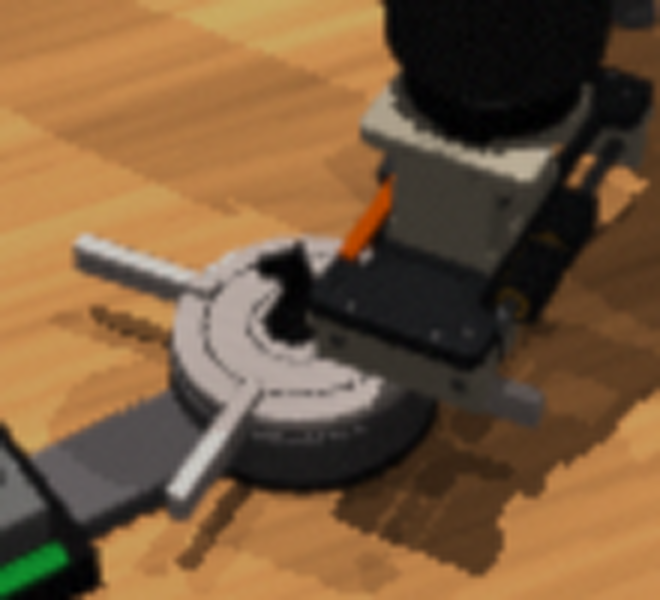

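The orange spoke now reads 127.35° by bearing and 128.05° by its own line; the stripe is at 127.3° and 127.15°. In the crop its tip (174,358) lines up with the stripe (110,403), and the knight is undisturbed. I back off sideways and lift, then measure again with a clear view.

>>> {"method": "arm_command", "body": {"commands": [[0, 0, 0, 0, 0.005, 0, 255], [0, 0, 0, 0, 0.02, 0, 255], [0, 0, 0, 0, 0.06, 0.01, 255], [0, 0, 0, 0, 0.1, 0.02, 255], [0, 0, 0, -0.08, 0.1, 0.02, 255], [0, 0, 0, -0.18, 0.2, 0.02, 255], [0, 0, 0, -0.28, 0.25, 0.02, 255], [0, 0, 0, -0.32, 0.3, 0.02, 255], [0, 0, 0, -0.32, 0.3, 0.02, 255]]}}

```text
t: 8.4
tcp_pos: [0.5408, 0.1418, 0.205]
orientation: [-0.514, 1.516, 0.509]
force: [0.4, 0.1, 0.4]
grip_width: 0.0005
```

```bash
python3 -c "
from h import *
st();a=orange('p5.png');np.save('top5.npy',a)
m,P=turn(a);v=P-C;d=np.linalg.norm(v,axis=1);an=np.degrees(np.arctan2(v[:,1],v[:,0]))
for e in(-142.8,-52.8,37.2):
  dd=(an-e+180)%360-180; k=(d>.072)&(d<.125)&(abs(dd)<8)
  if k.sum()>5:print(e,k.sum(),(e+dd[k].mean()).round(2),d[k].max().round(3))"
```

```text
t 8.4 tcp [0.5408 0.1418 0.205 ] F [0.39 0.09 0.4 ] r 0.0963 s 0.1753
orange n 94 angle 127.23 line 127.869995
-142.8 62 -141.43 0.118
-52.8 59 -51.49 0.12
37.2 63 37.37 0.119
```

View pics/p5.png

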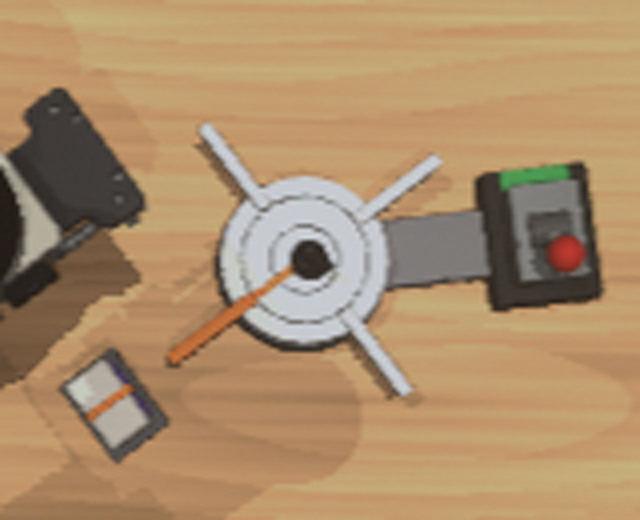

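By opposite-spoke pairs and by line fit, the spoke is at 127.9°. The stripe is at about 127.3–127.6°, so the tip error is under 1 mm or so, and the knight is still centred at (310,260). Now for the switch.

```bash
python3 -c "
from h import *
row([.526,-.239,.2],98.2)"
```

```text
t 8.45 tcp [0.5404 0.1413 0.2034] F [-0.17 -0.44  0.81] turn [ 0.324 -0.006  0.002] alt [array([ 0.324, -0.006,  0.002]), array([-1.676, -0.003, -0.007])] shift [ 0.012 -0.587 -0.485] joints [ 0.61  0.19 -0.28  0.   -1.11 -1.53]
```

>>> {"method": "arm_command", "body": {"commands": [[0.324, 0, 0, 0, -0.587, -0.485, 255], [0.324, 0, 0, 0, -0.587, -0.485, 255], [0.324, 0, 0, 0, -0.587, -0.485, 255], [0.324, 0, 0, 0, -0.587, -0.485, 255], [0.324, 0, 0, 0, -0.587, -0.485, 255], [0.324, 0, 0, 0, -0.587, -0.485, 255], [0.324, 0, 0, 0, -0.587, -0.485, 255], [0.324, 0, 0, 0, -0.587, -0.485, 255], [0.324, 0, 0, 0, -0.587, -0.485, 255], [0.324, 0, 0, 0, -0.587, -0.485, 255], [0.324, 0, 0, 0, -0.587, -0.485, 255]]}}

```text
t: 9.55
tcp_pos: [0.5244, -0.2413, 0.2024]
orientation: [-0.117, 1.582, 0.104]
force: [0.4, 0.6, 0.6]
grip_width: 0.0006
```

```bash
python3 -c "
from h import *
row([.526,-.239,.078],98.2)"
```

```text
t 9.55 tcp [ 0.5244 -0.2413  0.2024] F [0.37 0.62 0.56] turn [-0.001 -0.009  0.005] alt [array([-0.001, -0.009,  0.005]), array([1.999, 0.007, 0.015])] shift [0.249 0.006 0.007] joints [-0.09  0.22 -0.24  0.01 -1.12 -1.35]
```

>>> {"method": "arm_command", "body": {"commands": [[0, 0, 0, 0.08, 0.004, 0, 255], [0, 0, 0, 0.16, 0.004, 0, 255], [0, 0, 0, 0.22, 0.004, 0, 255], [0, 0, 0, 0.25, 0.004, 0, 255], [0, 0, 0, 0.25, 0.004, 0, 255], [0, 0, 0, 0.25, 0.004, 0, 255]]}}

```text
t: 10.15
tcp_pos: [0.5235, -0.2402, 0.0787]
orientation: [-0.119, 1.581, 0.105]
force: [0.1, -0.2, -0.2]
grip_width: 0.0005
```

```bash
python3 -c "
from h import *
row([.5945,-.229,.078],98.2)
a=grab_frame('scene');save(cv2.resize(a[165:285,150:300],None,fx=4,fy=4,interpolation=cv2.INTER_CUBIC),'p6.png')"
```

```text
t 10.15 tcp [ 0.5235 -0.2402  0.0787] F [ 0.07 -0.24 -0.25] turn [-0.    -0.009  0.005] alt [array([-0.   , -0.009,  0.005]), array([2.   , 0.008, 0.014])] shift [-0.001  0.002  0.144] joints [-0.08  0.34 -0.4   0.01 -0.85 -1.35]
```

View pics/p6.png

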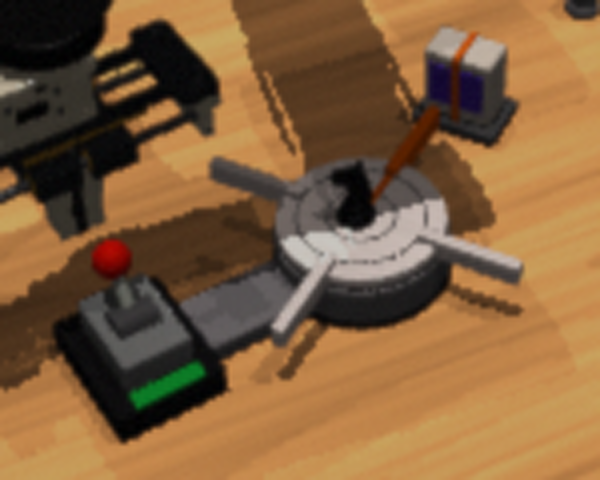

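The fingertip at (75,215) sits behind the red ball at (112,258), about in line with the push direction. The orange spoke points straight at the stripe. Now I push.

>>> {"method": "arm_command", "body": {"commands": [[0, 0, 0, 0, 0.004, 0.02, 255], [0, 0, 0, 0, 0.004, 0.035, 255], [0, 0, 0, 0, 0.004, 0.05, 255], [0, 0, 0, 0, 0.004, 0.065, 255], [0, 0, 0, 0, 0.004, 0.08, 255], [0, 0, 0, 0, 0.004, 0.095, 255], [0, 0, 0, 0, 0.004, 0.11, 255], [0, 0, 0, 0, 0.004, 0.12, 255], [0, 0, 0, 0, 0.004, 0.13, 255], [0, 0, 0, 0, 0.004, 0.136, 255], [0, 0, 0, 0, 0.004, 0.14, 255], [0, 0, 0, 0, 0.004, 0.14, 255]]}}

```text
t: 11.4
tcp_pos: [0.592, -0.2291, 0.0769]
orientation: [-0.117, 1.582, 0.104]
force: [-1.3, 0.8, -0.8]
grip_width: 0.0004
```

>>> {"method": "arm_command", "body": {"commands": [[0, 0, 0, 0, 0, 0.002, 255], [0, 0, 0, 0, 0, 0.004, 255], [0, 0, 0, 0, 0, 0.004, 255]]}}

```text
t: 11.7
tcp_pos: [0.5924, -0.229, 0.0768]
orientation: [-0.117, 1.584, 0.104]
force: [-5.8, 0.6, 0.3]
grip_width: 0.0005
```

```bash
cat >> h.py <<'E'
def ball():
    for n in('top','scene'):
        h=hsv(grab_frame(n));r=(((h[...,0]<5)|(h[...,0]>174))&(h[...,1]>150)&(h[...,2]>80)).astype(np.uint8)
        N,L,S,Ce=cv2.connectedComponentsWithStats(r)
        for i in range(1,N):
            p=ray(n,Ce[i],.088)
            if S[i,4]>6 and np.linalg.norm(p[:2]-[.595,-.229])<.06: print(n,S[i,4],p.round(4))
E
python3 -c "
from h import *
row([.5945,-.229,.078],98.2);ball()"
```

```text
t 11.7 tcp [ 0.5924 -0.229   0.0768] F [-5.8   0.57  0.35] turn [-0.002 -0.011  0.004] alt [array([-0.002, -0.011,  0.004]), array([1.998, 0.007, 0.017])] shift [-0.002 -0.001  0.004] joints [-0.06  0.43 -0.26  0.01 -0.9  -1.38]
```

The force rose to 5.8 N while the finger stayed put, so the lever is at its stop. I give a small extra nudge, then retreat.

>>> {"method": "arm_command", "body": {"commands": [[0, 0, 0, 0, 0, 0.004, 255], [0, 0, 0, 0, 0, 0.004, 255], [0, 0, 0, 0, 0, -0.01, 255], [0, 0, 0, 0, 0, -0.04, 255], [0, 0, 0, 0, 0, -0.1, 255], [0, 0, 0, -0.1, 0, -0.16, 255], [0, 0, 0, -0.2, 0, -0.25, 255], [0, 0, 0, -0.25, 0, -0.25, 255], [0, 0, 0, -0.25, 0, -0.25, 255], [0, 0, 0, -0.25, 0, -0.25, 255]]}}

```text
t: 12.8
tcp_pos: [0.4729, -0.2454, 0.2063]
orientation: [-0.118, 1.575, 0.103]
force: [0.0, -0.0, -0.9]
grip_width: 0.0006
```

```bash
python3 -c "
from h import *
st();ball();orange('p7.png')
a=grab_frame('scene');b=grab_frame('top');save(np.hstack([cv2.resize(a,None,fx=1.5,fy=1.5)[150:480,120:520],cv2.resize(b,None,fx=1.5,fy=1.5)[120:450,30:430]]),'p8.png')"
```

```text
t 12.8 tcp [ 0.4729 -0.2454  0.2063] F [ 0.03 -0.04 -0.9 ] r -0.1919 s -0.0922
scene 62 [ 0.6146 -0.2233  0.088 ]
```

View pics/p8.png

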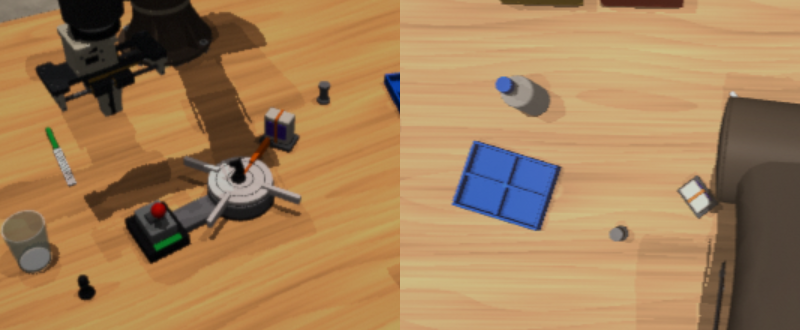

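The ball is over the green side: in the scene camera it moved 42 mm, against the 43 mm expected for full travel. I clear the top view for a last check of the spoke.

>>> {"method": "arm_command", "body": {"commands": [[0, 0, 0, -0.1, -0.5, -0.2, 255], [0, 0, 0, -0.1, -0.5, -0.2, 255], [0, 0, 0, -0.1, -0.5, -0.2, 255], [0, 0, 0, -0.1, -0.5, -0.2, 255], [0, 0, 0, -0.1, -0.5, -0.2, 255], [0, 0, 0, -0.1, -0.5, -0.2, 255], [0, 0, 0, -0.1, -0.5, -0.2, 255]]}}

```text
t: 13.75
tcp_pos: [0.4075, -0.5094, 0.2556]
orientation: [-0.114, 1.583, 0.102]
force: [0.2, 0.8, -0.6]
grip_width: 0.0008
```

```bash
python3 -c "
from h import *
st();ball();a=orange('p9.png')
m,P=turn(a);v=P-C;d=np.linalg.norm(v,axis=1);an=np.degrees(np.arctan2(v[:,1],v[:,0]))
for e in(-142.8,-52.8,37.2):
  dd=(an-e+180)%360-180; k=(d>.072)&(d<.125)&(abs(dd)<8)
  if k.sum()>5:print(e,k.sum(),(e+dd[k].mean()).round(2))"
```

```text
t 13.75 tcp [ 0.4075 -0.5094  0.2556] F [ 0.22  0.79 -0.61] r -0.4035 s -0.2629
top 56 [ 0.6169 -0.2273  0.088 ]
scene 60 [ 0.6142 -0.2232  0.088 ]
orange n 91 angle 127.3 line 128.02
-142.8 60 -141.31
-52.8 59 -51.49
37.2 61 37.27
```

View pics/p9.png

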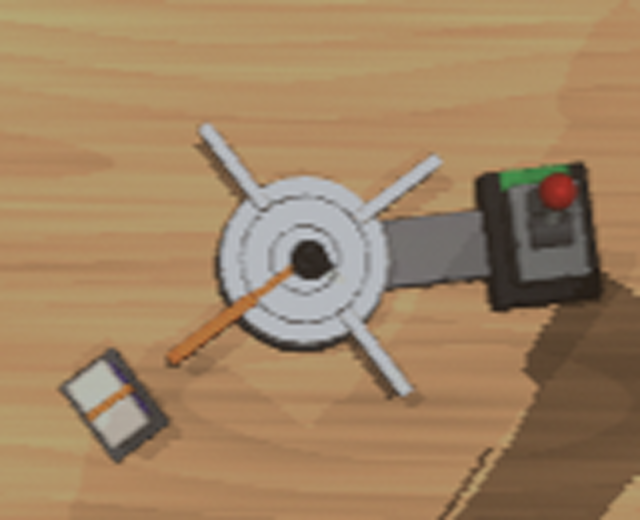

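The orange tip at (174,360) still points at the stripe, the knight is centred at (310,260), and the ball is over the green bar at (557,190). I hand the job in.

```bash
python3 -c "
from bench import *
print(job_done())"
```

```text
the job is handed in; nothing more can be done
None
```

The orange spoke now points at the lamp's orange stripe, and the red toggle is fully over on its green side. I handed the job in at about 14 s on the robot's clock. It gave no verdict.

I pushed the +y spoke clockwise with the shut fingertip, about 44° in all, then backed off and pushed the toggle over until it met its stop.

**Spoke:** It reads 127.3° by its bearing from the axis, and about 128.0° by its line fit and opposite-spoke pairs. The stripe is at about 127.2–127.6°. The readings differ by up to about 0.8°, which is 1–2 mm at the tip, and I left the spoke there. It did not shift while I worked the switch.

**Switch:** In the scene camera the ball moved about 42 mm, against 43 mm for full travel. It ended within 1 mm of the expected on position in the top view. The force at the stop was 5.8 N before a last 2 mm nudge.

**Everything else:** The knight still stands on the axis. I saw nothing else disturbed in the pictures, though I did not measure the loose items. The arm ended clear of everything.

One calibration read failed with an error partway through. I cached the calibration and repeated the reading, and it did not recur.

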